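Count a pair of dice out of the scoop

TASK

Fill the order: lift the counting scoop by its blue handle, tip it gradually over the tray bay with the yellow card so that exactly two of its five dice slide out into that bay, and stop there. Then stand the scoop back upright on its cork mat with the other three dice still in it. Do not touch the dice with the gripper, and leave the things in the other bays where they lie.

Things in the scene. Friction and masses are not known exactly. Their poses are not given: they have to be found in the camera images.
- scoop: loose white counting scoop, about 125 x 60 mm, 108 mm high, 220 g, dice not counted: single-file trough with low rails on a flat grey foot, blue bar handle above. Origin: centre of its footprint, at the foot's underside; z up; its open mouth looks to its -x. Tipped mouth down, it lets the dice slide out one by one: the first at about 15 to 30 degrees, each next one some 10 degrees later, varying with friction
- scoop_grip (a point): centre of the scoop's blue handle bar, 97 mm above the scoop's underside, right above its origin; the bar runs along the scoop's x, is 92 mm long, 16 mm wide (across y) and 22 mm high, on two steel arches at x = +-42 mm. There are 25 mm free between the bar's underside and the dice. The axes are the scoop's
- scoop_mouth (a point): middle of the floor's lip at the mouth, 60 mm ahead (-x) of the scoop's origin and 33 mm above its underside; trough 33 mm wide outside. The trough floor is an arc of 130 mm radius about the scoop's y, bulging up, highest at x = -24 mm, z = 38 mm, falling from there to the mouth and to the closed back. Axes as the scoop's
- mat: fixed flat cork mat, 170 x 110 x 4 mm, on which the scoop stands at the start; origin: centre of its underside, on the table; x along the 170 mm. Behind it a drawer cabinet stands with one drawer pulled out to about x = 0.62 m at y = 0.07 to 0.2 m: carry the scoop past on the robot's side of it
- tray: fixed black mesh tray, 122 mm (x) by 276 mm (y), rim 58 mm high, on a wooden board 14 mm thick (150 x 305 mm); origin at the centre of the tray's underside, 14 mm above the table; three dividers 48 mm high part it along y into four bays, each about 114 mm (x) by 66 mm (y) inside, centred at y = +-34 and +-101.5 mm; the floor is 2 mm thick
- card: fixed yellow card, 85 x 50 x 1.5 mm, lying in the centre of the floor of one of the tray's bays (which one varies); origin: centre of its underside; axes as the tray's
- pouch: black oval coin pouch (42 x 60 x 13 mm) in another bay of the tray; origin: centre of its underside
- tin: round flat blue and white badge tin (38 mm across, 12 mm high) in another bay of the tray; origin: centre of its underside
- padlock: brass padlock (60 x 38 x 14 mm), lying in another bay of the tray; origin: centre of its underside
- die_a_c (a point): centre of a loose red die, 23 mm wide, about 26 g; number 1 of the five dice in the scoop's trough, counted from the mouth
- die_b_c (a point): centre of a loose red die, 23 mm wide, about 26 g; number 2 of the five dice in the scoop's trough, counted from the mouth
- die_c_c (a point): centre of a loose red die, 23 mm wide, about 26 g; number 3 of the five dice in the scoop's trough, counted from the mouth
- die_d_c (a point): centre of a loose red die, 23 mm wide, about 26 g; number 4 of the five dice in the scoop's trough, counted from the mouth
- die_e_c (a point): centre of a loose red die, 23 mm wide, about 26 g; number 5 of the five dice in the scoop's trough, counted from the mouth

How it is judged:
By the outcome, as a careful person would: the job done as asked, in the order asked, and still so for the second after the job is handed in, with the robot touching nothing.
It also fails if it takes over 70 s, if anything falls off the work surface, if the arm or the gripper's body presses on something with over 40 N, if the wrist force passes 120 N, or if a joint passes its speed limit or range.

ROBOT

A 6-joint arm with a two-finger parallel gripper is mounted at the origin on a cart in front of the work surface, level with it; the furniture and walls round the work are solid. World frame = base frame: x ahead of the robot, y to its left, z up, the work surface at z = 0. Lengths are in mm, angles in rad, forces in N, time in s.
With the tool pointing down it reaches from about 350 to 975 mm from the base axis. Payload 7.1 kg.
Tool frame: the origin (TCP) lies at the very end of the fingers, on their centre line; the grasp point (between the pads) lies ctrl.hold_point_z behind it (ctrl.hold_point_z is the distance from the TCP to the grasp point, in mm); z points along the fingers, y is the line along which they close (so a half turn about z gives the same grasp; the last joint's range is limited). The gripper opens to 88 mm and grips with 3 to 60 N. Pads are 20 mm wide; open, the fingers measure 115 mm over their backs; the gripper's body (75 mm by 178 mm) begins 61 mm behind the grasp point.
Start: joints at [-1.345, 0.423, 1.63, -0, 1.089, -0.019], TCP at [151.496, -606.345, 222.675] pointing down, gripper open.
Joint ranges: [-3, 3], [-0.9, 2.11], [0.09, 2.58], [-1.31, 4.45], [0.11, 2.69], [-2.54, 2.54]. Speed limits (rad/s): [2.39, 2.39, 3.01, 3.14, 3.14, 3.14].

INTERFACE

Orientations are given as a rotation vector (axis times angle).
In Python, from workcell import ctrl gives the robot as it stands. The module is installed in compiled form; this text tells all that it offers.
- The arm moves only by the shell command python3 -m creep 'ROWS'. ROWS is JSON, a list of rows, each an object with "translation": the shift along the tool's x, y, z in mm, a list of three; "angular": the turn, a rotation vector about the tool's x, y, z in rad, a list of three; "jaw": the opening, from 0 (shut) to 1 (fully open). A call has exactly 8 rows; each row is the pose to reach, as a shift and turn from the pose commanded when the call began, along the tool's axes at that moment; what a row does not reach only later rows make up. A row lasts 1/8 s, in which the tool goes at most 62.5 mm and 10.7 degrees, less where a joint would pass 70% of its speed; a pose out of reach is approached as far as the arm can. A call with a gripper value outside its range is refused whole. The fingers move at their own pace and stop on an object; the grip force is fixed at half the most. Time passes only in rows, so rows that repeat a pose let the fingers close, or fill a call up. It gives the time, the measured TCP pose, the force, the opening and the grip force at its end, in the units of the state.
- ctrl.get_obs(): the state, without advancing time (a new reading comes with each control period).
- ctrl.get_image(name): name is "scene" or "side" or "wrist"; returns the picture (384x512x3 uint8, red, green, blue); there is no depth.
- ctrl.camera_info(name): a dict with "camera_matrix" (3x3 intrinsics, pixels), "world_from_camera" (4x4, takes a point from camera to world coordinates). Camera axes: x right, y up, looking along -z (the intrinsics and any distortion apply to the point x, -y, -z); pixel columns grow to the right and rows downward; lengths in mm; the calibration is good to about 2 mm. The wrist camera is an equidistant fisheye: a pixel r from the principal point sees the ray r / f radians off the axis. A picture is of the moment at which its call begins: read the wrist's pose just before it. camera_info takes no time and is no camera call; for the wrist camera it gives the pose at the moment of the call.
- ctrl.close_job(): hands the job in; it is judged then, once.
Trained networks look in the newest picture that a camera, given by its name, has taken for a name from the list of things; names that differ only in an ending like _2 or _b are one class to them, and where a whole thing is asked for, a point or a joint stands for the part that bears it (a point fixed in the world has none). Each returns a list of dicts, best first, with "score" (0 to 1); they miss things now and then, are a little off and sometimes report something else, mostly with a low value. They report only what shows in the picture. A call takes as long as a camera call.
- ctrl.look_for(camera, label): "rect" ([left, top, right, bottom] in pixels, round what is visible of it).
The state is a dict: "t": time; "qpos": joint angles; "qvel": joint speeds; "joint_torque": joint torques, N m; "ee_pos": TCP position; "orientation": TCP orientation; "ft_force": force on the tool from outside, world axes, zero at the start; "moment": the same for the moment, N m; "width": finger opening in mm; "grasp_force": force on a finger pad.
Only numpy, scipy, OpenCV 4.12 (cv2) and the standard library are available. Lean on these libraries where they do the work, as an engineer would, in place of code of your own. Each camera call takes 0.05 s, during which the arm holds its last target. There are 200 camera calls.

## Working session

There is one attempt and no reset: what is moved stays moved. The work goes in short steps, Python scripts to look and compute and a shell command to move; the robot and the scene stay as the last step left them, time stands still between calls to the robot, and variables do not carry over. Pictures are saved under pics/ and viewed, at most 13 in all, crops included, and the job is handed in when it is done.

```bash
mkdir -p pics
cat > h.py <<'E'
import numpy as np, cv2
from workcell import ctrl
from scipy.spatial.transform import Rotation as R
def snap(n,f):
    im=ctrl.get_image(n); cv2.imwrite('pics/'+f,im[:,:,::-1]); return im
def ray(n,u,v):
    c=ctrl.camera_info(n);K=np.array(c['camera_matrix']);T=np.array(c['world_from_camera'])
    a=(u-K[0,2])/K[0,0];b=(v-K[1,2])/K[1,1]
    if n=='wrist':
        r=np.hypot(a,b); s=np.sin(r)/max(r,1e-9); d=np.array([a*s,-b*s,-np.cos(r)])
    else: d=np.array([a,-b,-1])
    return T[:3,3],T[:3,:3]@d
def onz(n,u,v,z):
    o,d=ray(n,u,v); return o+d*(z-o[2])/d[2]
def proj(n,p):
    c=ctrl.camera_info(n);K=np.array(c['camera_matrix']);T=np.array(c['world_from_camera'])
    q=T[:3,:3].T@(np.array(p)-T[:3,3]); x,y,z=q[0],-q[1],-q[2]
    if n=='wrist':
        r=np.hypot(x,y);t=np.arctan2(r,z);x,y,z=x/r*t,y/r*t,1
    return np.array([K[0,0]*x/z+K[0,2],K[1,1]*y/z+K[1,2]])
E
python3 - <<'E'
from h import *
ims=[snap(n,n+'0.png') for n in ('scene','side')]
snap('wrist','wrist0.png')
cv2.imwrite('pics/both.png',cv2.resize(np.vstack(ims),None,fx=.78,fy=.78)[:,:,::-1])
for n in('scene','side','wrist'):
    for l in('scoop','scoop_grip','mat','tray','card'):
        print(n,l,[(np.round(d['rect']).tolist(),round(d['score'],2)) for d in ctrl.look_for(n,l)[:2]])
    print(np.round(ctrl.camera_info(n)['world_from_camera'],2).tolist(),np.round(ctrl.camera_info(n)['camera_matrix'],0).tolist())
print(ctrl.hold_point_z,ctrl.get_obs())
E
```

```text
scene scoop [([192.0, 114.0, 242.0, 172.0], 0.64)]
scene scoop_grip [([192.0, 116.0, 244.0, 171.0], 0.74), ([260.0, 223.0, 293.0, 246.0], 0.38)]
scene mat [([174.0, 135.0, 253.0, 188.0], 0.82)]
scene tray [([227.0, 179.0, 353.0, 312.0], 0.91), ([174.0, 131.0, 252.0, 189.0], 0.73)]
scene card [([228.0, 178.0, 353.0, 312.0], 0.7), ([238.0, 201.0, 273.0, 223.0], 0.57)]
[[0.87, 0.36, -0.34, 179.6], [-0.5, 0.65, -0.58, -539.98], [0.01, 0.67, 0.74, 791.16], [0.0, 0.0, 0.0, 1.0]] [[449.0, 0.0, 263.0], [0.0, 449.0, 191.0], [0.0, 0.0, 1.0]]
side scoop [([218.0, 146.0, 271.0, 191.0], 0.79)]
side scoop_grip [([219.0, 146.0, 272.0, 191.0], 0.92)]
side mat [([207.0, 174.0, 281.0, 200.0], 0.8)]
side tray [([222.0, 194.0, 301.0, 308.0], 0.75)]
side card []
[[1.0, 0.04, -0.05, 450.6], [-0.07, 0.46, -0.88, -756.57], [-0.02, 0.88, 0.47, 501.75], [0.0, 0.0, 0.0, 1.0]] [[430.0, 0.0, 252.0], [0.0, 430.0, 192.0], [0.0, 0.0, 1.0]]
wrist scoop []
wrist scoop_grip []
wrist mat []
wrist tray []
wrist card []
[[0.24, 0.93, 0.27, 227.52], [-0.97, 0.23, 0.07, -588.55], [0.0, -0.28, 0.96, 384.09], [0.0, 0.0, 0.0, 1.0]] [[297.0, 0.0, 252.0], [0.0, 297.0, 190.0], [0.0, 0.0, 1.0]]
18.700000000000003 {'t': 0.9, 'qpos': array([-1.34500120e+00,  4.23069317e-01,  1.62987415e+00,  3.63711041e-05,
        1.08860744e+00, -1.90172935e-02]), 'qvel': array([ 1.03068497e-04, -1.00755190e-03,  1.28331053e-03, -4.70350843e-04,
       -6.23796946e-05, -8.55161564e-04]), 'joint_torque': array([ 1.19463446e-03, -5.44552338e+01, -2.74052149e+01,  6.43768790e-02,
        1.67357846e-02, -1.59408000e-05]), 'ee_pos': array([ 151.50811654, -606.35825175,  222.70441304]), 'orientation': array([3.11805166e+00, 3.83559900e-01, 5.71162342e-05]), 'ft_force': array([0.98200755, 0.60084076, 1.13236875]), 'moment': array([-0.0741297 , -0.00821623, -0.06008691]), 'grasp_force': 0.0, 'width': 87.99143319403399}
```

View pics/both.png

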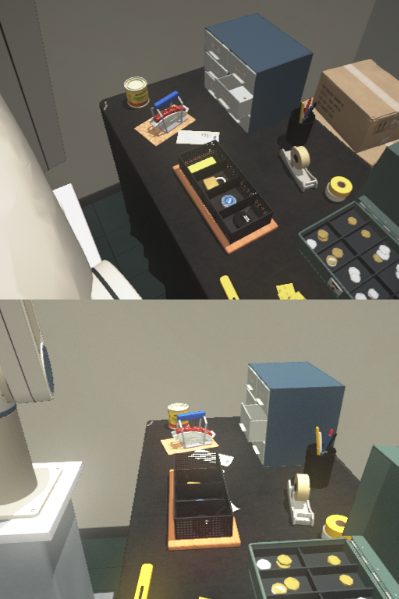

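The scene view shows the scoop on its mat at about (217,143) in full-size pixels, and the yellow card in the tray's far (+y) bay at about (256,211). I'll enlarge both.

Run:
```python
from h import *
a=cv2.imread('pics/scene0.png');b=cv2.imread('pics/side0.png')
A=cv2.resize(a[105:205,165:275],None,fx=3.6,fy=3.6,interpolation=3)
B=cv2.resize(b[135:235,200:310],None,fx=3.6,fy=3.6,interpolation=3)
cv2.imwrite('pics/crop.png',np.hstack([A,B]))
o=np.array
for n,im in(('scene',a),('side',b)):
    hsv=cv2.cvtColor(im,cv2.COLOR_BGR2HSV)
    m=cv2.inRange(hsv,(105,130,60),(125,255,255)); x0,y0,x1,y1=(185,105,250,160) if n=='scene' else (210,140,280,180)
    k=np.zeros_like(m);k[y0:y1,x0:x1]=m[y0:y1,x0:x1]
    p=np.argwhere(k)[:,::-1]; r=cv2.minAreaRect(p.astype(np.float32)); print(n,len(p),r,p.mean(0))
    bx=cv2.boxPoints(r); 
    print([np.round(onz(n,*q,101)[:2]).tolist() for q in bx], onz(n,*p.mean(0),101))
    m=cv2.inRange(hsv,(8,60,60),(20,255,255)); x0,y0,x1,y1=(172,130,256,190) if n=='scene' else (205,172,285,202)
    k=np.zeros_like(m);k[y0:y1,x0:x1]=m[y0:y1,x0:x1]
    h=cv2.convexHull(np.argwhere(k)[:,::-1].astype(np.int32)); q=cv2.approxPolyDP(h,4,True)[:,0]
    print('mat',q.tolist(),[np.round(onz(n,*c,4)[:2]).tolist() for c in q])
# rays triangulate handle
P=[ray('scene',*np.array([0,0]))]
```

```text
scene 209 ((212.6745147705078, 126.32215118408203), (6.851149559020996, 34.87858200073242), 61.55707550048828) [213.02870813 126.24401914]
[[449.0, 242.0], [540.0, 262.0], [537.0, 237.0], [447.0, 218.0]] [493.29200218 239.37015085 101.        ]
mat [[251, 153], [199, 187], [172, 165], [172, 132], [224, 134]] [[576.0, 205.0], [412.0, 162.0], [384.0, 263.0], [431.0, 381.0], [549.0, 306.0]]
side 182 ((244.72369384765625, 147.99147033691406), (6.8236613273620605, 35.057796478271484), 81.46923065185547) [245.91758242 147.09340659]
[[447.0, 250.0], [537.0, 277.0], [535.0, 231.0], [449.0, 206.0]] [494.90045439 246.07368969 101.        ]
mat [[280, 188], [252, 199], [208, 198], [205, 180], [228, 172], [272, 173]] [[577.0, 203.0], [502.0, 152.0], [396.0, 167.0], [386.0, 268.0], [447.0, 312.0], [566.0, 293.0]]
```

View pics/crop.png

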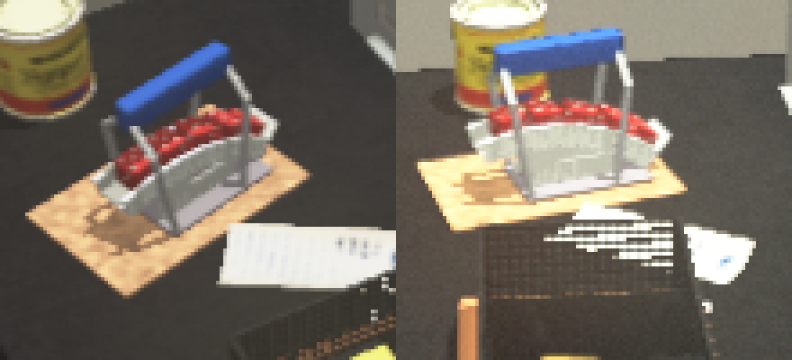

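```bash
python3 -m creep '[{"translation":[30,-40,-30],"angular":[0,0,0],"jaw":1},{"translation":[60,-80,-60],"angular":[0,0,0],"jaw":1},{"translation":[90,-119,-90],"angular":[0,0,0],"jaw":1},{"translation":[125,-165,-110],"angular":[0,0,0],"jaw":1},{"translation":[160,-211,-110],"angular":[0,0,0],"jaw":1},{"translation":[195,-257,-110],"angular":[0,0,0],"jaw":1},{"translation":[230,-303,-110],"angular":[0,0,0],"jaw":1},{"translation":[260,-343,-110],"angular":[0,0,0],"jaw":1}]' && python3 -m creep '[{"translation":[30,-40,0],"angular":[0,0,0],"jaw":1},{"translation":[60,-79,0],"angular":[0,0,0],"jaw":1},{"translation":[90,-119,0],"angular":[0,0,0],"jaw":1},{"translation":[120,-158,0],"angular":[0,0,0],"jaw":1},{"translation":[150,-198,0],"angular":[0,0,0],"jaw":1},{"translation":[180,-238,0],"angular":[0,0,0],"jaw":1},{"translation":[199,-263,0],"angular":[0,0,0],"jaw":1},{"translation":[199,-263,0],"angular":[0,0,0],"jaw":1}]'
python3 - <<'E'
from h import *
im=snap('wrist','w1.png')
cv2.imwrite('pics/w1b.png',cv2.resize(im[:,:,::-1],(800,600),interpolation=3))
for l in('scoop','scoop_grip','scoop_mouth','mat','tray','card','die_a_c'):
    print(l,[(np.round(d['rect']).tolist(),round(d['score'],2)) for d in ctrl.look_for('wrist',l)[:2]])
s=ctrl.get_obs();print(s['ee_pos'],s['orientation'],s['qpos'])
E
```

```text
t: 1.9
ee_pos: [321.0, -208.7, 333.0]
orientation: [3.117, 0.384, 0.001]
ft_force: [-0.3, -0.8, 0.1]
width: 88.3
grasp_force: 0.0
t: 2.9
ee_pos: [450.3, 94.2, 332.6]
orientation: [-3.117, -0.388, 0.0]
ft_force: [-0.2, -0.8, -0.6]
width: 87.9
grasp_force: 0.0
scoop [([140.0, 60.0, 194.0, 152.0], 0.58)]
scoop_grip [([145.0, 64.0, 194.0, 149.0], 0.73)]
scoop_mouth [([144.0, 59.0, 195.0, 152.0], 0.93)]
mat [([139.0, 65.0, 207.0, 168.0], 0.88)]
tray [([281.0, 102.0, 452.0, 220.0], 0.67), ([161.0, 68.0, 180.0, 79.0], 0.34)]
card [([287.0, 114.0, 328.0, 170.0], 0.63)]
die_a_c [([165.0, 131.0, 179.0, 140.0], 0.55)]
[449.78168652  92.05348818 332.84871029] [3.11828180e+00 3.81572923e-01 4.76039789e-04] [ 1.75997804e-01  4.66805947e-02  1.85861154e+00 -7.20676604e-05
  1.23600070e+00  1.50329564e+00]
```

View pics/w1b.png

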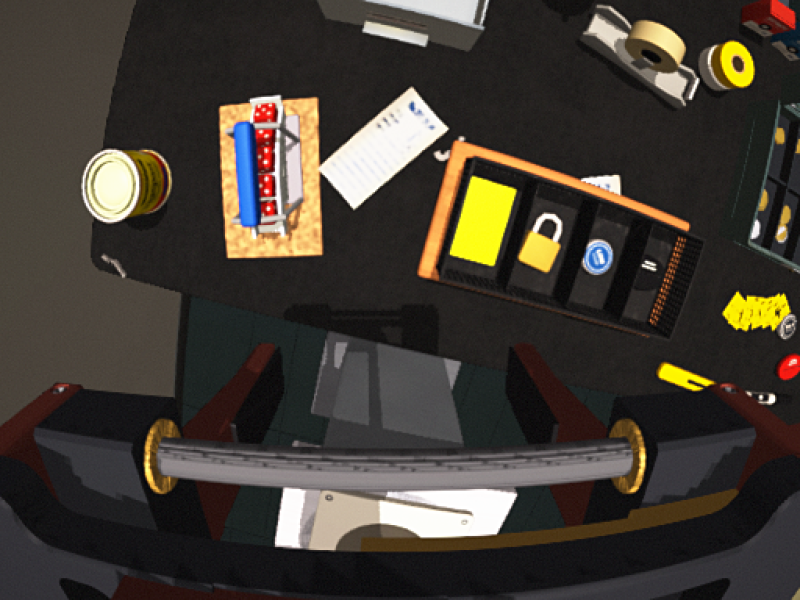

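The wrist view shows the scoop upper left (handle about (245,172)), the card in the tray's +y bay (483,220), then padlock, tin and pouch. I need to tell which end is the mouth, so I'll crop and measure.

Run:
```python
from h import *
a=cv2.imread('pics/w1.png'); cv2.imwrite('pics/w1c.png',cv2.resize(a[52:172,132:212],None,fx=5,fy=5,interpolation=2))
hsv=cv2.cvtColor(a,cv2.COLOR_BGR2HSV)
def blob(lo,hi,x0,y0,x1,y1,z,t):
    m=cv2.inRange(hsv,lo,hi);k=np.zeros_like(m);k[y0:y1,x0:x1]=m[y0:y1,x0:x1]
    p=np.argwhere(k)[:,::-1].astype(float)
    w=np.array([onz('wrist',*q,z)[:2] for q in p],np.float32)
    print(t,len(p),cv2.minAreaRect(w),w.mean(0))
blob((105,130,60),(125,255,255),140,70,175,150,108.,'handle')
blob((25,150,120),(35,255,255),280,105,335,175,17.5,'card')
blob((8,60,60),(20,255,255),138,60,208,168,4.,'mat')
for q in [(456,139),(420,276),(705,240),(668,338)]: print(q,onz('wrist',q[0]*.64,q[1]*.64,14 if q[0]<460 else 72))
```

```text
handle 856 ((492.3728942871094, 230.54666137695312), (90.16236877441406, 19.40552520751953), 16.535816192626953) [492.37076 230.35052]
card 1593 ((493.0777587890625, -7.589836120605469), (78.62008666992188, 86.19055938720703), 89.6738052368164) [493.34564    6.307754]Traceback (most recent call last):
  File "<stdin>", line 11, in <module>
  File "<stdin>", line 7, in blob
  File "h.py", line 14, in onz
    o,d=ray(n,u,v); return o+d*(z-o[2])/d[2]
        ~~~^^^^^^^
  File "h.py", line 7, in ray
    c=ctrl.camera_info(n);K=np.array(c['camera_matrix']);T=np.array(c['world_from_camera'])
ValueError: time passes only in moves, steps and waits
```

View pics/w1c.png

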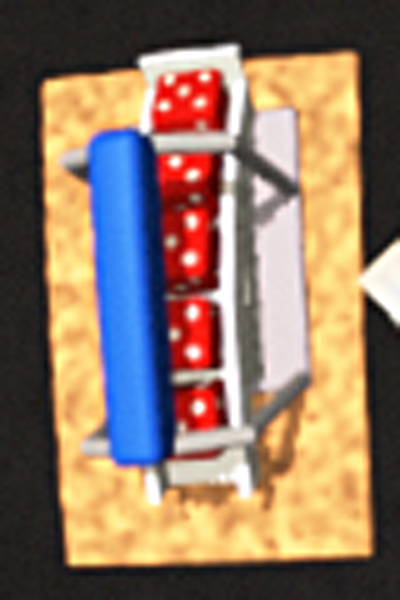

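The open end (no end wall) is at the bottom of the crop, so the mouth faces the robot (-x). The closed back is at the far end.

```bash
cat >> h.py <<'E'
_c={}
def _ci(n,f=ctrl.camera_info):
    if n not in _c:_c[n]=f(n)
    return _c[n]
class _X: camera_info=staticmethod(_ci)
_real=ctrl
def ray(n,u,v):
    c=_ci(n);K=np.array(c['camera_matrix']);T=np.array(c['world_from_camera'])
    a=(u-K[0,2])/K[0,0];b=(v-K[1,2])/K[1,1]
    if n=='wrist':
        r=np.hypot(a,b); s=np.sin(r)/max(r,1e-9); d=np.array([a*s,-b*s,-np.cos(r)])
    else: d=np.array([a,-b,-1])
    return T[:3,3],T[:3,:3]@d
E
python3 - <<'E'
from h import *
a=cv2.imread('pics/w1.png')
hsv=cv2.cvtColor(a,cv2.COLOR_BGR2HSV)
def blob(lo,hi,x0,y0,x1,y1,z,t):
    m=cv2.inRange(hsv,lo,hi);k=np.zeros_like(m);k[y0:y1,x0:x1]=m[y0:y1,x0:x1]
    n,l,st,ce=cv2.connectedComponentsWithStats(k);i=1+np.argmax(st[1:,4])
    p=np.argwhere(l==i)[:,::-1].astype(float)
    w=np.array([onz('wrist',*q,z)[:2] for q in p],np.float32)
    print(t,len(p),cv2.minAreaRect(w),w.mean(0)); return p.mean(0)
h=blob((105,130,60),(125,255,255),140,70,175,150,110.,'handle')
blob((25,150,120),(35,255,255),280,105,335,175,17.5,'card')
blob((8,50,60),(22,255,255),138,60,208,168,4.,'mat')
for q,z in [((456,139),14),((420,276),14),((470,157),72),((443,270),72),((705,240),72),((668,338),72)]: print(q,onz('wrist',q[0]*.64,q[1]*.64,z).round())
A=np.zeros((3,3));b=np.zeros(3)
for n,q in(('wrist',h),('scene',(213.0,126.2)),('side',(245.9,147.1))):
    o,d=ray(n,*q);d=d/np.linalg.norm(d);M=np.eye(3)-np.outer(d,d);A+=M;b+=M@o
x=np.linalg.solve(A,b);print('tri',x)
for n,q in(('wrist',h),('scene',(213.0,126.2)),('side',(245.9,147.1))):
    o,d=ray(n,*q);d=d/np.linalg.norm(d);print(n,np.linalg.norm(np.cross(x-o,d)),onz(n,*q,105))
s=ctrl.get_obs();print(R.from_rotvec(s['orientation']).as_matrix().round(3))
E
```

```text
handle 856 ((492.5458679199219, 229.92117309570312), (89.6955337524414, 19.305034637451172), 16.53580665588379) [492.5437  229.72566]
card 1585 ((493.1590881347656, 6.329845428466797), (50.797183990478516, 86.17703247070312), 89.63481140136719) [493.46817    6.568097]
mat 2896 ((483.1427307128906, 234.87469482421875), (172.65621948242188, 116.66558837890625), 14.524245262145996) [474.58148 229.77156]
(456, 139) [568.  55.  14.]
(420, 276) [419.  54.  14.]
(470, 157) [551.  45.  72.]
(443, 270) [443.  42.  72.]
(705, 240) [ 550. -231.   72.]
(668, 338) [ 434. -227.   72.]
tri [492.32888657 231.53360147 106.86999096]
wrist 0.971404313328965 [492.15119993 231.0999825  105.        ]
scene 2.1306512599910272 [491.48437333 235.03278164 105.        ]
side 1.883959253514359 [494.41263376 236.02690996 105.        ]
[[ 0.97   0.241  0.   ]
 [ 0.241 -0.97  -0.   ]
 [ 0.     0.    -1.   ]]
```

```bash
python3 -m creep '[{"translation":[19,-31,20],"angular":[0,0,-0.01],"jaw":1},{"translation":[38,-63,50],"angular":[0,0,-0.02],"jaw":1},{"translation":[57,-95,80],"angular":[0,0,-0.035],"jaw":1},{"translation":[75,-125,110],"angular":[0,0,-0.035],"jaw":1},{"translation":[75,-125,133],"angular":[0,0,-0.035],"jaw":1},{"translation":[75,-125,133],"angular":[0,0,-0.035],"jaw":1},{"translation":[75,-125,133],"angular":[0,0,-0.035],"jaw":1},{"translation":[75,-125,133],"angular":[0,0,-0.035],"jaw":1}]'
python3 - <<'E'
from h import *
print('can top', [onz('scene',40+0,0,0)*0][0], onz('scene',136/.78,80/.78,80), onz('scene',136/.78,103/.78,0), onz('side',179/.78,406/.78-384,80))
im=snap('wrist','w2.png')[:,:,::-1].copy()
s=ctrl.get_obs();print(s['ee_pos'],R.from_rotvec(s['orientation']).as_matrix().round(3).tolist())
hsv=cv2.cvtColor(im,cv2.COLOR_BGR2HSV)
m=cv2.inRange(hsv,(105,130,60),(125,255,255))
n,l,st,ce=cv2.connectedComponentsWithStats(m);i=1+np.argmax(st[1:,4]);print(st[i])
p=np.argwhere(l==i)[:,::-1].astype(float)
w=np.array([onz('wrist',*q,112)[:2] for q in p],np.float32)
print(cv2.minAreaRect(w),w.mean(0))
cv2.imwrite('pics/w2b.png',cv2.resize(im,(640,480)))
E
```

```text
t: 4.3
ee_pos: [493.1, 232.1, 201.0]
orientation: [-3.11, -0.437, -0.003]
ft_force: [0.3, 0.4, -0.2]
width: 87.7
grasp_force: 0.0
can top [0. 0. 0.] [456.50523773 398.33923242  80.        ] [ 4.38045982e+02  3.82309529e+02 -1.13686838e-13] [455.67342867 382.72794054  80.        ]
[493.08531559 232.12076029 200.97485028] [[0.961, 0.275, 0.002], [0.275, -0.961, 0.001], [0.002, -0.0, -1.0]]
[ 238  143   18   99 1643]
((493.23291015625, 235.7214813232422), (90.92395782470703, 14.671494483947754), 16.181127548217773) [495.30402 236.10187]
```

View pics/w2b.png

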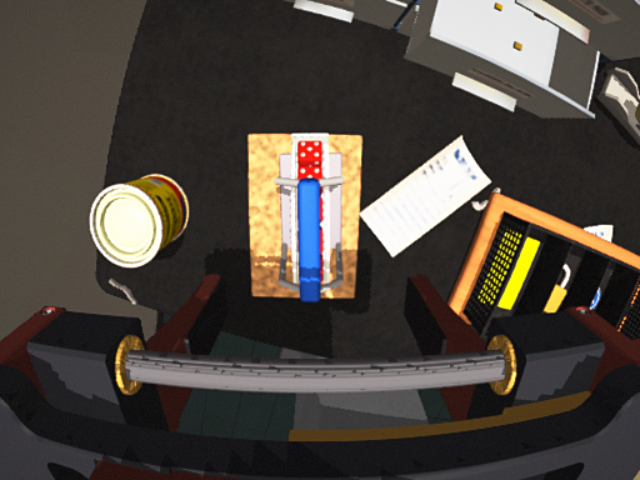

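The handle lies straight under the fingers (measured at 493, 236, yaw 16 degrees). Next I descend and grip.

```bash
python3 -m creep '[{"translation":[1,-3.5,25],"angular":[0,0,0],"jaw":1},{"translation":[1,-3.5,50],"angular":[0,0,0],"jaw":0.6},{"translation":[1,-3.5,75],"angular":[0,0,0],"jaw":0.5},{"translation":[1,-3.5,97],"angular":[0,0,0],"jaw":0.5},{"translation":[1,-3.5,110],"angular":[0,0,0],"jaw":0.5},{"translation":[1,-3.5,117],"angular":[0,0,0],"jaw":0.5},{"translation":[1,-3.5,117],"angular":[0,0,0],"jaw":0.5},{"translation":[1,-3.5,117],"angular":[0,0,0],"jaw":0.5}]' && python3 -m creep '[{"translation":[0,0,0],"angular":[0,0,0],"jaw":0.3},{"translation":[0,0,0],"angular":[0,0,0],"jaw":0.2},{"translation":[0,0,0],"angular":[0,0,0],"jaw":0},{"translation":[0,0,0],"angular":[0,0,0],"jaw":0},{"translation":[0,0,0],"angular":[0,0,0],"jaw":0},{"translation":[0,0,0],"angular":[0,0,0],"jaw":0},{"translation":[0,0,0],"angular":[0,0,0],"jaw":0},{"translation":[0,0,0],"angular":[0,0,0],"jaw":0}]'
```

```text
t: 5.35
ee_pos: [492.9, 236.1, 83.4]
orientation: [-3.111, -0.438, -0.002]
ft_force: [-0.5, -0.3, 0.6]
width: 44.1
grasp_force: 0.0
t: 6.35
ee_pos: [492.4, 236.0, 82.8]
orientation: [-3.111, -0.438, -0.0]
ft_force: [-1.1, 2.4, 1.9]
width: 16.0
grasp_force: 30.0
```

```bash
python3 -m creep '[{"translation":[0,0,-4],"angular":[0,0,0],"jaw":0},{"translation":[0,0,-12],"angular":[0,0,0],"jaw":0},{"translation":[0,0,-28],"angular":[0,0,0],"jaw":0},{"translation":[0,0,-48],"angular":[0,0,0],"jaw":0},{"translation":[0,0,-70],"angular":[0,0,0],"jaw":0},{"translation":[0,0,-90],"angular":[0,0,0],"jaw":0},{"translation":[0,0,-98],"angular":[0,0,0],"jaw":0},{"translation":[0,0,-100],"angular":[0,0,0],"jaw":0}]'
python3 - <<'E'
from h import *
im=snap('wrist','w3.png')[:,:,::-1]; im2=snap('scene','s3.png')[:,:,::-1]; im3=snap('side','d3.png')[:,:,::-1]
cv2.imwrite('pics/c3.png',np.hstack([cv2.resize(im[90:250,180:320],(420,480)),cv2.resize(im3[100:220,190:285],(380,480),interpolation=2)]))
s=ctrl.get_obs();M=R.from_rotvec(s['orientation']).as_matrix();print(s['ee_pos'],s['ft_force'],M.round(3).tolist())
print('tool-frame delta',M.T@(np.array([525,6.5,183])-s['ee_pos']))
E
```

```text
t: 7.35
ee_pos: [492.5, 236.0, 183.4]
orientation: [-3.111, -0.438, -0.002]
ft_force: [-0.0, -0.0, -3.0]
width: 15.8
grasp_force: 30.0
[491.9825312  235.71559066 182.17107381] [ 0.14228421 -0.02785412 -4.54067561] [[0.961, 0.276, -0.001], [0.276, -0.961, -0.0], [-0.001, 0.0, -1.0]]
tool-frame delta [-31.56950563 229.41973578  -0.76060159]
```

View pics/c3.png

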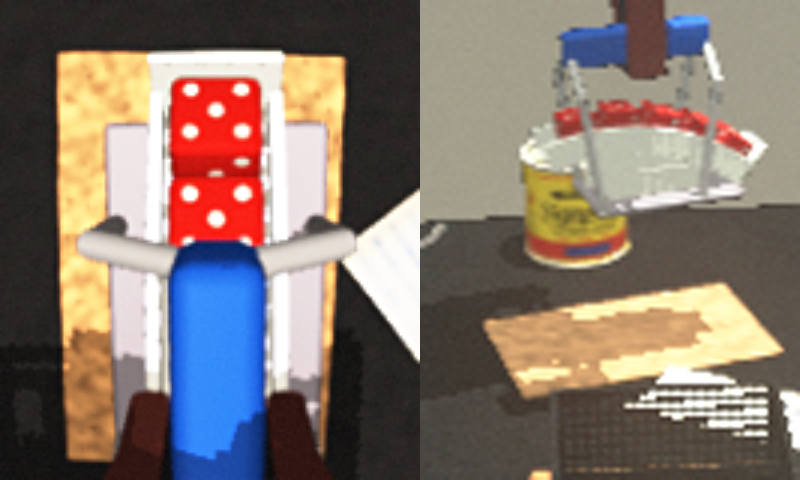

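The scoop is lifted level with all the dice in it. I'll carry it to the bay, turning the yaw to zero.

```bash
python3 -m creep '[{"translation":[-0.5,4,0],"angular":[0,0,0.005],"jaw":0},{"translation":[-1.5,12,0],"angular":[0,0,0.015],"jaw":0},{"translation":[-3,24,0],"angular":[0,0,0.03],"jaw":0},{"translation":[-6,42,0],"angular":[0,0,0.05],"jaw":0},{"translation":[-9,62,0],"angular":[0,0,0.08],"jaw":0},{"translation":[-11.5,83,0],"angular":[0,0,0.105],"jaw":0},{"translation":[-14,104,0],"angular":[0,0,0.13],"jaw":0},{"translation":[-17,125,0],"angular":[0,0,0.155],"jaw":0}]'
python3 - <<'E'
from h import *
s=ctrl.get_obs();M=R.from_rotvec(s['orientation']).as_matrix();print(s['ee_pos'],M.round(3).tolist())
print('tool-frame delta',M.T@(np.array([525,6.5,170])-s['ee_pos']), R.from_matrix(M.T@np.diag([1,-1,-1])).as_rotvec())
E
```

```text
t: 8.5
ee_pos: [510.7, 109.2, 182.8]
orientation: [3.136, 0.192, 0.0]
ft_force: [0.1, 1.0, -3.5]
width: 15.7
grasp_force: 30.0
[510.70595338 109.1668187  182.77485201] [[0.993, 0.122, 0.0], [0.122, -0.993, -0.0], [0.0, 0.0, -1.0]]
tool-frame delta [  1.67657927 103.64178515  12.78912539] [ 0.00012543 -0.00016499  0.12214389]
```

```bash
python3 -m creep '[{"translation":[0.5,20,0],"angular":[0,0,0.02],"jaw":0},{"translation":[0.7,40,0],"angular":[0,0,0.045],"jaw":0},{"translation":[1,60,0],"angular":[0,0,0.07],"jaw":0},{"translation":[1.3,78,0],"angular":[0,0,0.09],"jaw":0},{"translation":[1.5,91,3],"angular":[0,0,0.11],"jaw":0},{"translation":[1.7,99,7],"angular":[0,0,0.122],"jaw":0},{"translation":[1.7,103,11],"angular":[0,0,0.122],"jaw":0},{"translation":[1.7,103.6,12.5],"angular":[0,0,0.122],"jaw":0}]'
cat > chk.py <<'E'
from h import *
import sys
t=sys.argv[1]
a=snap('scene',f'sc{t}.png')[:,:,::-1]; b=snap('wrist',f'wr{t}.png')[:,:,::-1]; c=snap('side',f'sd{t}.png')[:,:,::-1]
def red(im):
    h=cv2.cvtColor(im,cv2.COLOR_BGR2HSV);return cv2.inRange(h,(0,150,60),(8,255,255))|cv2.inRange(h,(172,150,60),(180,255,255))
for n,im in(('scene',a),('side',c),('wrist',b)):
    m=red(im);k,l,st,ce=cv2.connectedComponentsWithStats(m)
    print(n,[(ce[i].round().astype(int).tolist(),int(st[i,4])) for i in range(1,k) if st[i,4]>8])
s=ctrl.get_obs();M=R.from_rotvec(s['orientation']).as_matrix()
print('t',s['t'],'tilt',np.degrees(np.arctan2(M[0,2],-M[2,2])).round(2),'grip',(s['ee_pos']-18.7*M[:,2]).round(1),'Fz',s['ft_force'][2].round(2),'w',s['width'])
E
python3 chk.py 0
python3 - <<'E'
from h import *
a=cv2.imread('pics/sc0.png');c=cv2.imread('pics/sd0.png')
print([proj('scene',p).round().tolist() for p in((493,6.5,17),(437,-26,17),(549,40,17))])
cv2.imwrite('pics/v0.png',np.hstack([cv2.resize(a[110:280,190:340],(450,510)),cv2.resize(c[90:230,200:290],(330,510))]))
E
```

```text
t: 9.5
ee_pos: [524.9, 8.6, 169.7]
orientation: [-3.141, -0.005, 0.001]
ft_force: [-0.5, 0.2, -4.0]
width: 15.8
grasp_force: 30.0
scene [([394, 135], 51), ([172, 134], 34), ([281, 170], 176), ([301, 170], 19), ([256, 177], 31)]
side [([221, 161], 28), ([239, 160], 10), ([259, 171], 62), ([424, 170], 24), ([243, 172], 18), ([250, 170], 11), ([277, 173], 91), ([296, 181], 55)]
wrist [([252, 143], 1402), ([344, 155], 9), ([13, 220], 157), ([232, 228], 65), ([275, 222], 23), ([19, 265], 538), ([489, 267], 635), ([80, 375], 124)]
t 9.65 tilt -0.02 grip [525.1   8.9 188.8] Fz -4.03 w 15.876511514716377
[[261.0, 215.0], [246.0, 235.0], [275.0, 196.0]]
```

View pics/v0.png

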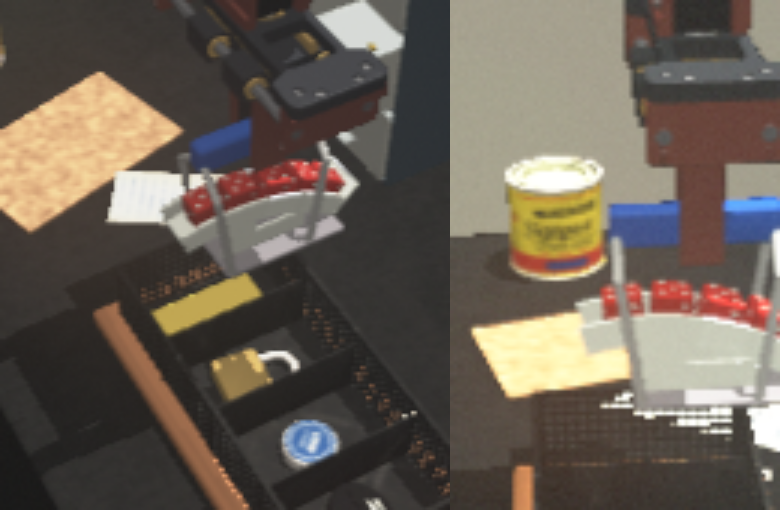

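Scoop over the card bay, all five dice in, and the scene camera sees the card clearly. I'll start tipping gently to 12 degrees.

```bash
python3 -m creep '[{"translation":[0.5,1,0],"angular":[0,0.025,0],"jaw":0},{"translation":[1,2,0],"angular":[0,0.06,0],"jaw":0},{"translation":[2,2,-0.1],"angular":[0,0.1,0],"jaw":0},{"translation":[2.6,2,-0.2],"angular":[0,0.14,0],"jaw":0},{"translation":[3.2,2,-0.3],"angular":[0,0.175,0],"jaw":0},{"translation":[3.7,2,-0.4],"angular":[0,0.2,0],"jaw":0},{"translation":[3.9,2,-0.4],"angular":[0,0.21,0],"jaw":0},{"translation":[3.9,2,-0.4],"angular":[0,0.21,0],"jaw":0}]'; python3 chk.py 1
```

```text
t: 10.65
ee_pos: [529.0, 6.6, 170.7]
orientation: [-3.124, -0.005, -0.329]
ft_force: [1.1, -0.0, -3.7]
width: 15.9
grasp_force: 30.0
scene [([394, 135], 51), ([172, 133], 35), ([291, 165], 100), ([306, 163], 40), ([272, 172], 39), ([260, 179], 24)]
side [([222, 161], 27), ([239, 160], 10), ([424, 170], 24), ([264, 172], 54), ([278, 171], 54), ([288, 171], 21), ([254, 173], 15), ([302, 175], 64), ([248, 177], 9)]
wrist [([252, 143], 1402), ([352, 187], 26), ([429, 188], 11), ([226, 242], 565), ([278, 240], 510), ([18, 262], 753), ([17, 247], 9), ([488, 268], 809), ([54, 267], 19), ([113, 379], 804)]
t 10.8 tilt 12.04 grip [525.4   6.5 188.9] Fz -4.09 w 15.857050918205145
```

```bash
python3 -m creep '[{"translation":[0.3,0,0],"angular":[0,0.017,0],"jaw":0},{"translation":[0.7,0,0],"angular":[0,0.035,0],"jaw":0},{"translation":[1,0,0],"angular":[0,0.052,0],"jaw":0},{"translation":[1,0,0],"angular":[0,0.052,0],"jaw":0},{"translation":[1,0,0],"angular":[0,0.052,0],"jaw":0},{"translation":[1,0,0],"angular":[0,0.052,0],"jaw":0},{"translation":[1,0,0],"angular":[0,0.052,0],"jaw":0},{"translation":[1,0,0],"angular":[0,0.052,0],"jaw":0}]' | grep ee; python3 chk.py 2
```

```text
ee_pos: [530.1, 6.5, 170.8]
scene [([394, 135], 51), ([172, 134], 34), ([307, 161], 45), ([292, 165], 96), ([273, 171], 45), ([261, 180], 17)]
side [([222, 161], 27), ([239, 160], 10), ([279, 170], 52), ([290, 170], 19), ([424, 170], 24), ([265, 172], 54), ([304, 173], 56), ([255, 174], 14), ([250, 180], 11)]
wrist [([252, 143], 1399), ([226, 245], 654), ([279, 243], 598), ([19, 263], 773), ([488, 268], 822), ([52, 268], 18), ([111, 379], 784)]
t 11.95 tilt 15.01 grip [525.2   6.5 188.9] Fz -3.71 w 15.963482196983188
```

```bash
python3 -m creep '[{"translation":[0.3,0,0],"angular":[0,0.017,0],"jaw":0},{"translation":[0.7,0,0],"angular":[0,0.035,0],"jaw":0},{"translation":[0.7,0,0],"angular":[0,0.035,0],"jaw":0},{"translation":[0.7,0,0],"angular":[0,0.035,0],"jaw":0},{"translation":[0.7,0,0],"angular":[0,0.035,0],"jaw":0},{"translation":[0.7,0,0],"angular":[0,0.035,0],"jaw":0},{"translation":[0.7,0,0],"angular":[0,0.035,0],"jaw":0},{"translation":[0.7,0,0],"angular":[0,0.035,0],"jaw":0}]' | grep ee; python3 chk.py 3
```

```text
ee_pos: [530.7, 6.5, 171.0]
scene [([394, 135], 51), ([172, 134], 34), ([307, 160], 45), ([293, 164], 82), ([274, 171], 45), ([261, 180], 17)]
side [([221, 161], 30), ([239, 160], 9), ([280, 170], 57), ([290, 170], 22), ([424, 170], 24), ([266, 172], 54), ([305, 172], 63), ([256, 175], 21), ([250, 180], 12)]
wrist [([426, 1], 13), ([452, 1], 21), ([252, 143], 1396), ([225, 245], 674), ([279, 243], 618), ([19, 263], 768), ([488, 268], 833), ([111, 379], 785)]
t 13.1 tilt 17.02 grip [525.3   6.5 188.9] Fz -3.85 w 15.758444134646808
```

```bash
cat > chk2.py <<'E'
from h import *
import sys,time
t=sys.argv[1];n0=int(sys.argv[2])
a=snap('scene',f'sc{t}.png')[:,:,::-1]; c=snap('side',f'sd{t}.png')[:,:,::-1]
from chkred import red
m=red(a); poly=np.array([proj('scene',p) for p in((437,-26,17),(437,40,17),(437,40,45),(549,40,45),(549,-26,45),(549,-26,17))]).round().astype(np.int32)
k=np.zeros_like(m);cv2.fillConvexPoly(k,cv2.convexHull(poly),255);k[:184]=0
bay=int((m&k>0).sum())
f=[]
for im,y0,y1,x0,x1 in((a,140,184,245,330),(c,165,215,242,330)):
    q=red(im);K,l,st,ce=cv2.connectedComponentsWithStats(q)
    f.append([(ce[i].round().astype(int).tolist(),int(st[i,4])) for i in range(1,K) if st[i,4]>8 and y0<ce[i][1]<y1 and x0<ce[i][0]<x1])
s=ctrl.get_obs();M=R.from_rotvec(s['orientation']).as_matrix()
print('t',round(s['t'],2),'tilt',np.degrees(np.arctan2(M[0,2],-M[2,2])).round(2),'Fz',s['ft_force'][2].round(2),'BAY',bay,'scene',f[0],'side',f[1])
sys.exit(int(abs(bay-n0)>10))
E
cat > chkred.py <<'E'
import cv2
def red(im):
    h=cv2.cvtColor(im,cv2.COLOR_BGR2HSV);return cv2.inRange(h,(0,150,60),(8,255,255))|cv2.inRange(h,(172,150,60),(180,255,255))
E
python3 -m creep '[{"translation":[0.3,0,0],"angular":[0,0.017,0],"jaw":0},{"translation":[0.7,0,0],"angular":[0,0.035,0],"jaw":0},{"translation":[0.7,0,0],"angular":[0,0.035,0],"jaw":0},{"translation":[0.7,0,0],"angular":[0,0.035,0],"jaw":0},{"translation":[0.7,0,0],"angular":[0,0.035,0],"jaw":0},{"translation":[0.7,0,0],"angular":[0,0.035,0],"jaw":0},{"translation":[0.7,0,0],"angular":[0,0.035,0],"jaw":0},{"translation":[0.7,0,0],"angular":[0,0.035,0],"jaw":0}]' >/dev/null; python3 chk2.py 4 0 && python3 -m creep '[{"translation":[0.3,0,0],"angular":[0,0.017,0],"jaw":0},{"translation":[0.7,0,0],"angular":[0,0.035,0],"jaw":0},{"translation":[0.7,0,0],"angular":[0,0.035,0],"jaw":0},{"translation":[0.7,0,0],"angular":[0,0.035,0],"jaw":0},{"translation":[0.7,0,0],"angular":[0,0.035,0],"jaw":0},{"translation":[0.7,0,0],"angular":[0,0.035,0],"jaw":0},{"translation":[0.7,0,0],"angular":[0,0.035,0],"jaw":0},{"translation":[0.7,0,0],"angular":[0,0.035,0],"jaw":0}]' >/dev/null && python3 chk2.py 5 0
```

```text
t 14.2 tilt 19.02 Fz -4.36 BAY 0 scene [([308, 159], 50), ([293, 163], 78), ([275, 172], 31), ([261, 179], 9)] side [([291, 169], 21), ([280, 170], 58), ([305, 171], 62), ([267, 173], 54), ([257, 175], 17), ([251, 180], 9)]
t 15.3 tilt 21.03 Fz -3.71 BAY 0 scene [([309, 157], 57), ([298, 161], 38), ([290, 165], 27), ([276, 172], 26), ([267, 175], 9), ([263, 180], 14)] side [([282, 169], 57), ([292, 168], 19), ([306, 169], 69), ([268, 172], 60), ([258, 176], 19), ([252, 181], 10)]
```

Nothing out yet at 21 degrees. I'll continue in 2-degree steps with a check after each.

```bash
python3 -m creep '[{"translation":[0.3,0,0],"angular":[0,0.017,0],"jaw":0},{"translation":[0.7,0,0],"angular":[0,0.035,0],"jaw":0},{"translation":[0.7,0,0],"angular":[0,0.035,0],"jaw":0},{"translation":[0.7,0,0],"angular":[0,0.035,0],"jaw":0},{"translation":[0.7,0,0],"angular":[0,0.035,0],"jaw":0},{"translation":[0.7,0,0],"angular":[0,0.035,0],"jaw":0},{"translation":[0.7,0,0],"angular":[0,0.035,0],"jaw":0},{"translation":[0.7,0,0],"angular":[0,0.035,0],"jaw":0}]' >/dev/null; python3 chk2.py 6 0 && python3 -m creep '[{"translation":[0.3,0,0],"angular":[0,0.017,0],"jaw":0},{"translation":[0.7,0,0],"angular":[0,0.035,0],"jaw":0},{"translation":[0.7,0,0],"angular":[0,0.035,0],"jaw":0},{"translation":[0.7,0,0],"angular":[0,0.035,0],"jaw":0},{"translation":[0.7,0,0],"angular":[0,0.035,0],"jaw":0},{"translation":[0.7,0,0],"angular":[0,0.035,0],"jaw":0},{"translation":[0.7,0,0],"angular":[0,0.035,0],"jaw":0},{"translation":[0.7,0,0],"angular":[0,0.035,0],"jaw":0}]' >/dev/null && python3 chk2.py 7 0
```

```text
t 16.4 tilt 23.03 Fz -4.14 BAY 0 scene [([309, 156], 63), ([299, 160], 32), ([290, 165], 31), ([279, 172], 20), ([263, 181], 13)] side [([282, 169], 49), ([292, 167], 18), ([307, 168], 69), ([269, 172], 54), ([259, 176], 16), ([253, 181], 14)]
t 17.5 tilt 25.04 Fz -3.84 BAY 66 scene [([309, 155], 64), ([299, 159], 24), ([291, 164], 26), ([279, 172], 18)] side [([293, 166], 18), ([309, 167], 52), ([283, 168], 51), ([270, 172], 54), ([301, 167], 10)]
```

One die is out at 25 degrees (a 66-pixel red patch in the bay, and the front cluster is gone from the scoop). I'll continue towards the second.

```bash
python3 -m creep '[{"translation":[0.3,0,0],"angular":[0,0.017,0],"jaw":0},{"translation":[0.7,0,0],"angular":[0,0.035,0],"jaw":0},{"translation":[0.7,0,0],"angular":[0,0.035,0],"jaw":0},{"translation":[0.7,0,0],"angular":[0,0.035,0],"jaw":0},{"translation":[0.7,0,0],"angular":[0,0.035,0],"jaw":0},{"translation":[0.7,0,0],"angular":[0,0.035,0],"jaw":0},{"translation":[0.7,0,0],"angular":[0,0.035,0],"jaw":0},{"translation":[0.7,0,0],"angular":[0,0.035,0],"jaw":0}]' >/dev/null; python3 chk2.py 8 66 && python3 -m creep '[{"translation":[0.3,0,0],"angular":[0,0.017,0],"jaw":0},{"translation":[0.7,0,0],"angular":[0,0.035,0],"jaw":0},{"translation":[0.7,0,0],"angular":[0,0.035,0],"jaw":0},{"translation":[0.7,0,0],"angular":[0,0.035,0],"jaw":0},{"translation":[0.7,0,0],"angular":[0,0.035,0],"jaw":0},{"translation":[0.7,0,0],"angular":[0,0.035,0],"jaw":0},{"translation":[0.7,0,0],"angular":[0,0.035,0],"jaw":0},{"translation":[0.7,0,0],"angular":[0,0.035,0],"jaw":0}]' >/dev/null && python3 chk2.py 9 66
python3 - <<'E'
from h import *
a=cv2.imread('pics/sc7.png');c=cv2.imread('pics/sd9.png')
import os
b=cv2.imread('pics/sc9.png') if os.path.exists('pics/sc9.png') else cv2.imread('pics/sc8.png')
cv2.imwrite('pics/v1.png',np.hstack([cv2.resize(b[130:260,215:335],(480,520)),cv2.resize(c[130:240,230:310],(300,520))]))
E
```

```text
t 18.6 tilt 27.05 Fz -3.8 BAY 66 scene [([310, 154], 66), ([299, 158], 24), ([291, 164], 29), ([280, 171], 15)] side [([310, 166], 53), ([284, 167], 56), ([294, 166], 16), ([301, 165], 16), ([271, 172], 56)]
t 19.7 tilt 29.05 Fz -3.9 BAY 66 scene [([310, 153], 74), ([300, 158], 26), ([292, 163], 28), ([280, 171], 17)] side [([284, 167], 48), ([271, 172], 58)]
```

View pics/v1.png

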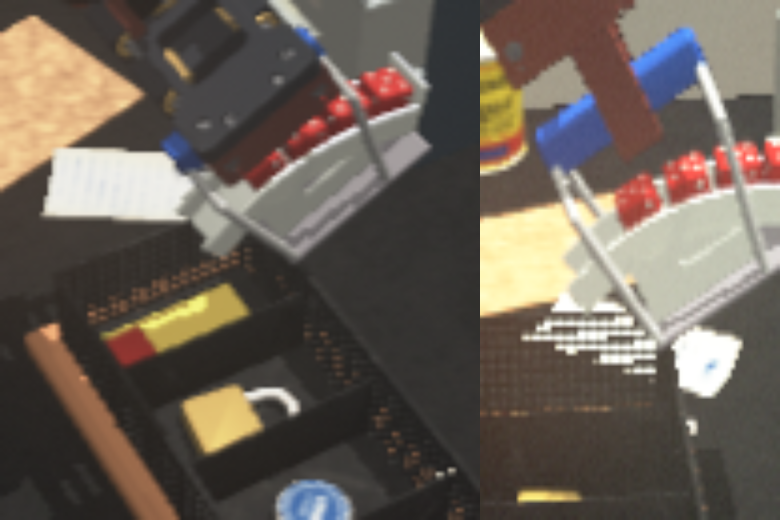

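One die lies at the near end of the card bay at picture (128,345), and four remain in the scoop. I'll keep tipping.

```bash
python3 -m creep '[{"translation":[0.3,0,0],"angular":[0,0.017,0],"jaw":0},{"translation":[0.7,0,0],"angular":[0,0.035,0],"jaw":0},{"translation":[0.7,0,0],"angular":[0,0.035,0],"jaw":0},{"translation":[0.7,0,0],"angular":[0,0.035,0],"jaw":0},{"translation":[0.7,0,0],"angular":[0,0.035,0],"jaw":0},{"translation":[0.7,0,0],"angular":[0,0.035,0],"jaw":0},{"translation":[0.7,0,0],"angular":[0,0.035,0],"jaw":0},{"translation":[0.7,0,0],"angular":[0,0.035,0],"jaw":0}]' >/dev/null; python3 chk2.py 10 66 && python3 -m creep '[{"translation":[0.3,0,0],"angular":[0,0.017,0],"jaw":0},{"translation":[0.7,0,0],"angular":[0,0.035,0],"jaw":0},{"translation":[0.7,0,0],"angular":[0,0.035,0],"jaw":0},{"translation":[0.7,0,0],"angular":[0,0.035,0],"jaw":0},{"translation":[0.7,0,0],"angular":[0,0.035,0],"jaw":0},{"translation":[0.7,0,0],"angular":[0,0.035,0],"jaw":0},{"translation":[0.7,0,0],"angular":[0,0.035,0],"jaw":0},{"translation":[0.7,0,0],"angular":[0,0.035,0],"jaw":0}]' >/dev/null && python3 chk2.py 11 66
```

```text
t 20.8 tilt 31.05 Fz -4.04 BAY 67 scene [([311, 151], 76), ([300, 156], 25), ([292, 162], 32), ([281, 171], 15)] side [([285, 167], 40), ([273, 172], 55)]
t 21.9 tilt 32.82 Fz -3.35 BAY 66 scene [([313, 148], 50), ([306, 151], 11), ([300, 154], 24), ([293, 160], 25), ([282, 169], 18)] side [([273, 170], 54)]
```

Run:
```python
from h import *
s=ctrl.get_obs();M=R.from_rotvec(s['orientation']).as_matrix();print(s['qpos'].round(3),s['ee_pos'],(s['ee_pos']-18.7*M[:,2]).round(1),s['ft_force'],M.round(3).tolist())
```

```text
[-0.017  0.221  2.24   0.101  0.108  1.454] [536.37855657   6.4131972  175.93428139] [526.2   6.4 191.6] [-0.02119886  0.09398471 -3.34672057] [[0.84, 0.003, 0.542], [0.002, -1.0, 0.002], [0.542, -0.0, -0.84]]
```

Joint 5 has reached its lower limit at 33 degrees of tilt in the arm's plane. I'll ease back to 27 degrees and yaw the scoop about 28 degrees, which gives the wrist room to tip further.

```bash
python3 -m creep '[{"translation":[-0.7,0,0],"angular":[0,-0.035,0],"jaw":0},{"translation":[-1.3,0,0],"angular":[0,-0.07,0],"jaw":0},{"translation":[-2,0,0],"angular":[0,-0.105,0],"jaw":0},{"translation":[-2,0,0],"angular":[0,-0.105,0],"jaw":0},{"translation":[-2,0,0],"angular":[0,-0.105,0],"jaw":0},{"translation":[-2,0,0],"angular":[0,-0.105,0],"jaw":0},{"translation":[-2,0,0],"angular":[0,-0.105,0],"jaw":0},{"translation":[-2,0,0],"angular":[0,-0.105,0],"jaw":0}]' >/dev/null; python3 chk2.py 12 66
cat > goal.py <<'E'
from h import *
def Rt(tilt,yaw): return (R.from_euler('z',yaw,degrees=True)*R.from_euler('y',-tilt,degrees=True)).as_matrix()@np.diag([1.,-1,-1])
def rel(s,tilt,yaw,grip):
    M=R.from_rotvec(s['orientation']).as_matrix();T=Rt(tilt,yaw)
    p=np.array(grip)+18.7*T[:,2]
    print((tilt,yaw),'trans',(M.T@(p-s['ee_pos'])).round(1),'ang',R.from_matrix(M.T@T).as_rotvec().round(3))
E
python3 - <<'E'
from goal import *
s=ctrl.get_obs();print(s['qpos'].round(3),s['ee_pos'])
for k in range(1,8): rel(s,27,k*4,(525,6.5+18.5*k/7,189))
E
```

```text
t 23.0 tilt 26.8 Fz -3.75 BAY 66 scene [([310, 153], 68), ([300, 157], 29), ([292, 163], 31), ([279, 171], 15)] side [([284, 166], 54), ([270, 171], 56)]
[-0.015  0.224  2.177  0.032  0.273  1.524] [534.67708775   6.37319157 174.85339001]
(27, 4) trans [-2.2 -3.4  1.7] ang [ 0.03   0.003 -0.06 ]
(27, 8) trans [-2.3 -6.6  1.7] ang [ 0.061  0.003 -0.122]
(27, 12) trans [-2.3 -9.8  1.6] ang [ 0.093  0.003 -0.184]
(27, 16) trans [ -2.5 -13.    1.6] ang [ 0.125  0.003 -0.247]
(27, 20) trans [ -2.6 -16.2   1.5] ang [ 0.156  0.003 -0.309]
(27, 24) trans [ -2.8 -19.4   1.4] ang [ 0.188  0.003 -0.371]
(27, 28) trans [ -3.  -22.6   1.3] ang [ 0.219  0.003 -0.433]
```

```bash
python3 -m creep '[{"translation":[-1,-3.4,0.8],"angular":[0.03,0.001,-0.06],"jaw":0},{"translation":[-2.3,-6.6,1.7],"angular":[0.061,0.002,-0.122],"jaw":0},{"translation":[-2.3,-9.8,1.6],"angular":[0.093,0.003,-0.184],"jaw":0},{"translation":[-2.5,-13,1.6],"angular":[0.125,0.003,-0.247],"jaw":0},{"translation":[-2.6,-16.2,1.5],"angular":[0.156,0.003,-0.309],"jaw":0},{"translation":[-2.8,-19.4,1.4],"angular":[0.188,0.003,-0.371],"jaw":0},{"translation":[-3,-22.6,1.3],"angular":[0.219,0.003,-0.433],"jaw":0},{"translation":[-3,-22.6,1.3],"angular":[0.219,0.003,-0.433],"jaw":0}]'|grep -E 'ee|ft' ; python3 chk2.py 13 66
python3 - <<'E'
from goal import *
s=ctrl.get_obs();print(s['qpos'].round(3),s['ee_pos'])
for k in (29,31,33): rel(s,k,28,(525,25,189))
E
```

```text
ee_pos: [532.9, 28.5, 172.4]
ft_force: [0.9, -0.2, -3.8]
t 24.1 tilt 24.23 Fz -3.78 BAY 66 scene [([273, 164], 43)] side [([269, 168], 65)]
[-0.119  0.25   2.15   0.667  0.43   0.396] [532.5758977   28.76057949 172.33068214]
(29, 28) trans [ 0.7 -0.2 -0. ] ang [ 0.001  0.035 -0.002]
(31, 28) trans [ 1.3 -0.2 -0. ] ang [ 0.001  0.07  -0.001]
(33, 28) trans [ 2.  -0.2 -0.1] ang [ 0.001  0.105 -0.001]
```

```bash
sed -i "s/np.degrees(np.arctan2(M\[0,2\],-M\[2,2\]))/np.degrees(np.arccos(-M[2,2]))/" chk2.py
python3 -m creep '[{"translation":[0.3,0,0],"angular":[0,0.017,0],"jaw":0},{"translation":[0.7,0,0],"angular":[0,0.035,0],"jaw":0},{"translation":[1,0,0],"angular":[0,0.052,0],"jaw":0},{"translation":[1.3,0,0],"angular":[0,0.07,0],"jaw":0},{"translation":[1.6,0,0],"angular":[0,0.087,0],"jaw":0},{"translation":[2,0,-0.1],"angular":[0,0.105,0],"jaw":0},{"translation":[2,0,-0.1],"angular":[0,0.105,0],"jaw":0},{"translation":[2,0,-0.1],"angular":[0,0.105,0],"jaw":0}]' >/dev/null; python3 chk2.py 14 66 && python3 -m creep '[{"translation":[0.3,0,0],"angular":[0,0.017,0],"jaw":0},{"translation":[0.7,0,0],"angular":[0,0.035,0],"jaw":0},{"translation":[0.7,0,0],"angular":[0,0.035,0],"jaw":0},{"translation":[0.7,0,0],"angular":[0,0.035,0],"jaw":0},{"translation":[0.7,0,0],"angular":[0,0.035,0],"jaw":0},{"translation":[0.7,0,0],"angular":[0,0.035,0],"jaw":0},{"translation":[0.7,0,0],"angular":[0,0.035,0],"jaw":0},{"translation":[0.7,0,0],"angular":[0,0.035,0],"jaw":0}]' >/dev/null && python3 chk2.py 15 66
python3 - <<'E'
from h import *
s=ctrl.get_obs();print(s['qpos'].round(3))
a=cv2.imread('pics/sc15.png');c=cv2.imread('pics/sd15.png')
if a is not None: cv2.imwrite('pics/v2.png',np.hstack([cv2.resize(a[130:260,215:335],(480,520)),cv2.resize(c[130:240,230:310],(300,520))]))
E
```

```text
t 25.2 tilt 32.99 Fz -3.68 BAY 66 scene [([283, 141], 17), ([274, 164], 35)] side [([271, 167], 71)]
t 26.3 tilt 35.0 Fz -3.79 BAY 120 scene [] side []
[-0.171  0.257  2.22   1.172  0.391 -0.138]
```

View pics/v2.png

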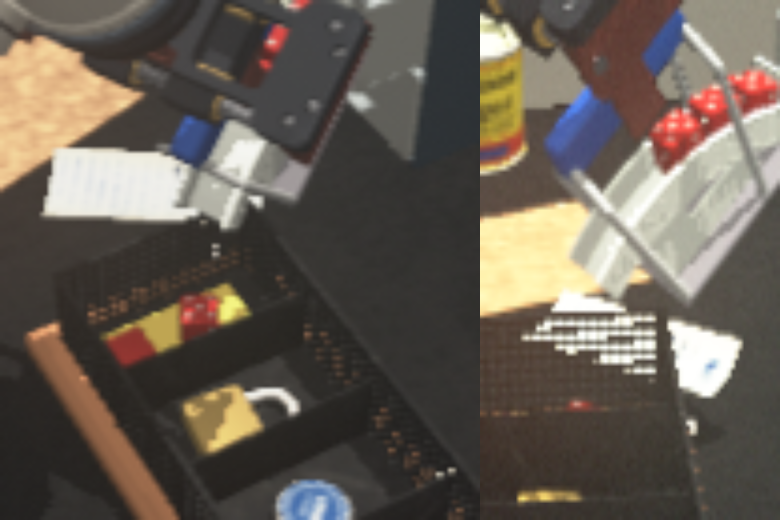

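Exactly two dice are in the bay, at (130,345) and (198,315), and three are still in the scoop. I'll level it now.

```bash
python3 -m creep '[{"translation":[-1.1,0,0],"angular":[0,-0.06,0],"jaw":0},{"translation":[-2.6,0,-0.2],"angular":[0,-0.14,0],"jaw":0},{"translation":[-4.3,0,-0.5],"angular":[0,-0.23,0],"jaw":0},{"translation":[-6.1,0,-1],"angular":[0,-0.33,0],"jaw":0},{"translation":[-7.8,0,-1.7],"angular":[0,-0.43,0],"jaw":0},{"translation":[-9.3,0,-2.5],"angular":[0,-0.52,0],"jaw":0},{"translation":[-10.2,0,-3.1],"angular":[0,-0.58,0],"jaw":0},{"translation":[-10.7,0,-3.4],"angular":[0,-0.611,0],"jaw":0}]' >/dev/null; python3 chk2.py 16 120
python3 - <<'E'
from goal import *
s=ctrl.get_obs();print(s['qpos'].round(3),s['ee_pos'],R.from_rotvec(s['orientation']).as_matrix().round(3).tolist())
for f in (.5,1): rel(s,0,28-12*f,(525+(492-525)*f,25+(236-25)*f,205))
E
```

```text
t 27.4 tilt 0.01 Fz -3.03 BAY 122 scene [([278, 161], 119)] side [([276, 168], 95), ([293, 173], 16)]
[0.026 0.351 1.889 0.    0.902 1.108] [525.38051863  25.3299848  170.20119376] [[0.883, 0.469, -0.0], [0.469, -0.883, 0.0], [-0.0, -0.0, -1.0]]
(0, 22.0) trans [  34.5 -100.8  -16.1] ang [-0.     0.     0.105]
(0, 16) trans [  69.4 -201.7  -16.1] ang [-0.     0.     0.209]
```

```bash
python3 -m creep '[{"translation":[1.5,-4,-4],"angular":[0,0,0.005],"jaw":0},{"translation":[5,-13,-9],"angular":[0,0,0.014],"jaw":0},{"translation":[10,-28,-14],"angular":[0,0,0.03],"jaw":0},{"translation":[16,-47,-16],"angular":[0,0,0.05],"jaw":0},{"translation":[23,-67,-16],"angular":[0,0,0.07],"jaw":0},{"translation":[30,-88,-16],"angular":[0,0,0.09],"jaw":0},{"translation":[37,-109,-16],"angular":[0,0,0.112],"jaw":0},{"translation":[45,-130,-16],"angular":[0,0,0.135],"jaw":0}]'|grep -E 'ee|^t'
python3 - <<'E'
from goal import *
s=ctrl.get_obs()
rel(s,0,16,(492.5,236,205))
E
```

```text
t: 28.4
ee_pos: [503.4, 162.1, 186.9]
(0, 16) trans [ 15.3 -73.1   0.6] ang [-0.    -0.001  0.073]
```

```bash
python3 -m creep '[{"translation":[4,-20,0],"angular":[0,0,0.02],"jaw":0},{"translation":[8,-38,0],"angular":[0,0,0.04],"jaw":0},{"translation":[11.5,-54,0],"angular":[0,0,0.055],"jaw":0},{"translation":[14,-65,0],"angular":[0,0,0.065],"jaw":0},{"translation":[15,-71,0],"angular":[0,0,0.073],"jaw":0},{"translation":[15.3,-73,0],"angular":[0,0,0.073],"jaw":0},{"translation":[15.3,-73,0],"angular":[0,0,0.073],"jaw":0},{"translation":[15.3,-73,0],"angular":[0,0,0.073],"jaw":0}]'|grep -E 'ee|^t'
python3 - <<'E'
from goal import *
im=snap('wrist','w4.png')[:,:,::-1];im3=snap('side','d4.png')[:,:,::-1]
cv2.imwrite('pics/c4.png',np.hstack([cv2.resize(im[90:250,180:320],(420,480)),cv2.resize(im3[100:220,190:285],(380,480),interpolation=2)]))
s=ctrl.get_obs();rel(s,0,16,(492.5,236,105))
E
```

```text
t: 29.4
ee_pos: [493.0, 234.4, 186.3]
(0, 16) trans [ -0.1  -1.7 100. ] ang [0.    0.    0.001]
```

View pics/c4.png

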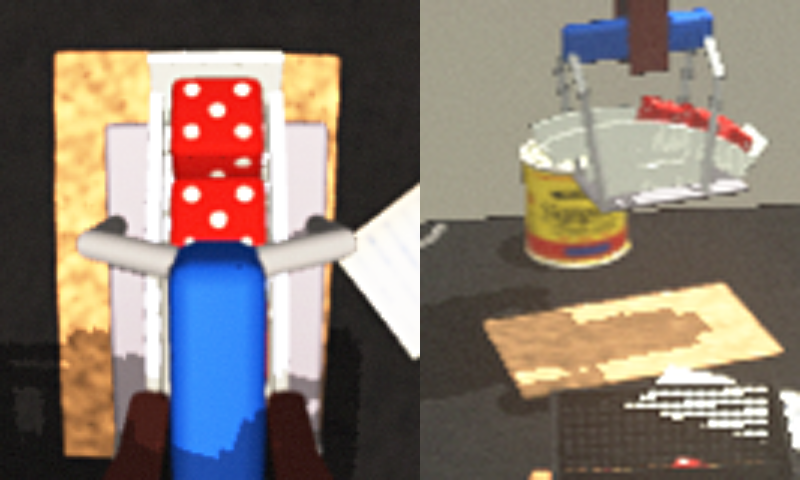

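The scoop is level with three dice, above the mat. I'll lower it.

```bash
python3 -m creep '[{"translation":[0,-1.5,10],"angular":[0,0,0],"jaw":0},{"translation":[0,-1.5,30],"angular":[0,0,0],"jaw":0},{"translation":[0,-1.5,50],"angular":[0,0,0],"jaw":0},{"translation":[0,-1.5,68],"angular":[0,0,0],"jaw":0},{"translation":[0,-1.5,82],"angular":[0,0,0],"jaw":0},{"translation":[0,-1.5,91],"angular":[0,0,0],"jaw":0},{"translation":[0,-1.5,96],"angular":[0,0,0],"jaw":0},{"translation":[0,-1.5,99],"angular":[0,0,0],"jaw":0}]' && python3 -m creep '[{"translation":[0,0,1],"angular":[0,0,0],"jaw":0},{"translation":[0,0,2],"angular":[0,0,0],"jaw":0},{"translation":[0,0,3],"angular":[0,0,0],"jaw":0},{"translation":[0,0,3.5],"angular":[0,0,0],"jaw":0},{"translation":[0,0,3.5],"angular":[0,0,0],"jaw":0},{"translation":[0,0,3.5],"angular":[0,0,0],"jaw":0},{"translation":[0,0,3.5],"angular":[0,0,0],"jaw":0},{"translation":[0,0,3.5],"angular":[0,0,0],"jaw":0}]'
```

```text
t: 30.5
ee_pos: [492.8, 236.3, 87.3]
orientation: [3.111, 0.439, 0.001]
ft_force: [0.4, -0.3, -2.7]
width: 15.9
grasp_force: 30.0
t: 31.5
ee_pos: [492.5, 236.2, 83.8]
orientation: [3.111, 0.439, -0.0]
ft_force: [-0.5, 1.1, -4.1]
width: 15.7
grasp_force: 30.0
```

```bash
python3 -m creep '[{"translation":[0,0,0.5],"angular":[0,0,0],"jaw":0},{"translation":[0,0,0.8],"angular":[0,0,0],"jaw":0},{"translation":[0,0,1],"angular":[0,0,0],"jaw":0},{"translation":[0,0,1],"angular":[0,0,0],"jaw":0},{"translation":[0,0,1],"angular":[0,0,0],"jaw":0},{"translation":[0,0,1],"angular":[0,0,0],"jaw":0},{"translation":[0,0,1],"angular":[0,0,0],"jaw":0},{"translation":[0,0,1],"angular":[0,0,0],"jaw":0}]'
```

```text
t: 32.5
ee_pos: [492.6, 236.2, 82.8]
orientation: [3.111, 0.439, -0.0]
ft_force: [0.5, -1.5, -2.9]
width: 16.0
grasp_force: 30.0
```

```bash
python3 -m creep '[{"translation":[0,0,0.4],"angular":[0,0,0],"jaw":0},{"translation":[0,0,0.8],"angular":[0,0,0],"jaw":0},{"translation":[0,0,1],"angular":[0,0,0],"jaw":0},{"translation":[0,0,1],"angular":[0,0,0],"jaw":0},{"translation":[0,0,1],"angular":[0,0,0],"jaw":0},{"translation":[0,0,1],"angular":[0,0,0],"jaw":0},{"translation":[0,0,1],"angular":[0,0,0],"jaw":0},{"translation":[0,0,1],"angular":[0,0,0],"jaw":0}]'
```

```text
t: 33.5
ee_pos: [492.5, 236.3, 82.7]
orientation: [3.111, 0.439, 0.0]
ft_force: [-3.7, 0.2, 8.0]
width: 15.5
grasp_force: 30.0
```

It is in contact with the mat (z force reversed). I'll release, rise and back away.

```bash
python3 -m creep '[{"translation":[0,0,-0.5],"angular":[0,0,0],"jaw":0},{"translation":[0,0,-0.7],"angular":[0,0,0],"jaw":0.2},{"translation":[0,0,-0.7],"angular":[0,0,0],"jaw":0.3},{"translation":[0,0,-0.7],"angular":[0,0,0],"jaw":0.45},{"translation":[0,0,-0.7],"angular":[0,0,0],"jaw":0.5},{"translation":[0,0,-0.7],"angular":[0,0,0],"jaw":0.5},{"translation":[0,0,-0.7],"angular":[0,0,0],"jaw":0.5},{"translation":[0,0,-0.7],"angular":[0,0,0],"jaw":0.5}]' && python3 -m creep '[{"translation":[0,0,-10],"angular":[0,0,0],"jaw":0.5},{"translation":[0,0,-25],"angular":[0,0,0],"jaw":0.5},{"translation":[0,0,-45],"angular":[0,0,0],"jaw":0.5},{"translation":[0,0,-70],"angular":[0,0,0],"jaw":0.5},{"translation":[0,0,-100],"angular":[0,0,0],"jaw":0.5},{"translation":[0,0,-120],"angular":[0,0,0],"jaw":0.5},{"translation":[0,0,-130],"angular":[0,0,0],"jaw":0.5},{"translation":[0,0,-130],"angular":[0,0,0],"jaw":0.5}]'
python3 - <<'E'
from h import *
b=snap('wrist','w5.png')[:,:,::-1];a=snap('scene','s5.png')[:,:,::-1];c=snap('side','d5.png')[:,:,::-1]
cv2.imwrite('pics/c5.png',np.hstack([cv2.resize(a[105:255,165:290],(300,360)),cv2.resize(c[120:220,205:285],(230,360)),cv2.resize(b[70:240,180:310],(260,360))]))
E
```

```text
t: 34.5
ee_pos: [492.5, 236.2, 82.5]
orientation: [3.111, 0.439, -0.0]
ft_force: [2.1, 0.2, 0.0]
width: 43.9
grasp_force: 0.0
t: 35.5
ee_pos: [492.9, 236.4, 213.5]
orientation: [-3.11, -0.439, -0.003]
ft_force: [0.1, 0.5, 0.6]
width: 43.8
grasp_force: 0.0
```

View pics/c5.png

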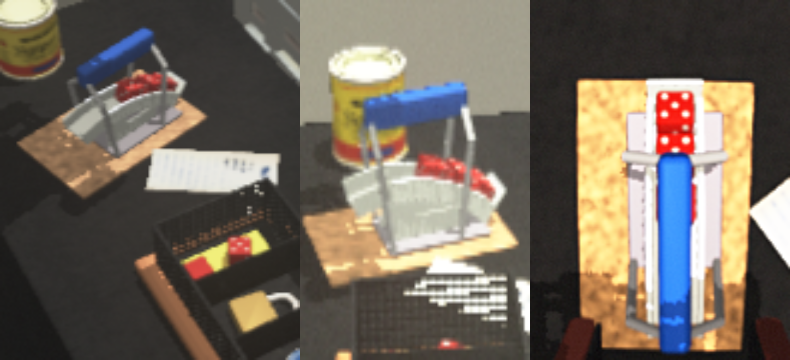

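The scoop stands upright on its mat with three dice in it, two dice lie in the card bay, and the gripper is clear.

```bash
python3 -c "
from workcell import ctrl
print(ctrl.close_job())"
```

```text
the job is handed in; nothing more can be done
None
```

The order is filled and handed in at about 36 s of robot time: exactly two dice lie in the yellow-card bay, and the scoop stands upright on its cork mat with the other three in it.

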